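Count a delivery on the knob bin's counter

ROBOT

A 6-joint arm with a two-finger parallel gripper is mounted at the origin on the work surface. World frame = base frame: x ahead of the robot, y to its left, z up, the work surface at z = 0. Lengths are in m, angles in degrees, forces in N, time in s.
With the tool pointing down it reaches from about 0.15 to 0.775 m from the base axis. Payload 6.1 kg.
Tool frame: the origin (TCP) lies where the fingers leave the gripper's body, on its centre line; the fingertips stand 73 mm ahead of it and the grasp point (between the pads) lies 54 mm ahead of it; x points along the fingers, z is the direction in which the jaws open and shut, and the axes are right-handed (so a half turn about x gives the same grasp; the last joint's range is limited). The gripper opens to 85 mm and grips with 20 to 120 N. Pads are 22 mm wide; open, the fingers measure 114 mm over their backs; the gripper's body (76 mm by 85 mm) begins 54 mm behind the grasp point. The pads swing forward as they close: fully open they stand 13 mm farther back than shut.
Start: joints at [-68.239, 7.208, -2.269, 80.523, 0, 90], TCP at [0.195, -0.488, 0.304] pointing down, gripper open.
Joint ranges: [-155.77, 155.77], [-54.66, 111.73], [-72.52, 77.12], [-102.08, 115.82], [-83.92, 84.16], [-180, 180]. Speed limits (degrees/s): [136.94, 136.94, 172.46, 180, 180, 180].

INTERFACE

Orientations are given as a 3x3 rotation matrix whose columns are the frame's x, y, z axes.
In Python, from workcell import ctrl, viewer, models gives the robot as it stands.
- The arm moves only by the tool move_arm, never from a script. Its argument "rows" is a list of rows, each a list of 5 numbers: the shift along the tool's x, y, z in mm, then the turn about the tool's x in rad, then the gripper's target within -1 to 1 (shut at 1, half-way at 0, fully open at -1). A call has 1 to 20 rows; each row is the pose to reach, as a shift and turn from the pose measured when the call began, along the tool's axes at that moment; what a row does not reach only later rows make up. A row lasts 1/12 s, in which the tool goes at most 41.7 mm and 7.16 degrees, less where a joint would pass 70% of its speed; a pose out of reach is approached as far as the arm can. A call with a gripper value outside its range is refused whole. The fingers move at their own pace and stop on an object; the grip force is fixed at half the most. Time passes only in rows, so rows that repeat a pose let the fingers close. It gives the time, the measured TCP pose, the force and the opening at its end, in the units of the state.
- ctrl.state(): the state, without advancing time (a new reading comes with each control period).
- viewer.snapshot(name): name is "side" or "top"; returns a dict with "color" (384x512x3 uint8, red, green, blue), "depth" (384x512 float32, m along the optical axis (not along the pixel's ray), 0 where there is no reading), "K" (3x3 intrinsics, pixels), "k1" (the pictures are not rectified: a ray, as slopes to the right and down, at radius r is drawn at 1 + k1 r^2 times it, then the intrinsics apply), "world_from_camera" (4x4, takes a point from camera to world coordinates). Camera axes: x right, y up, looking along -z (the intrinsics and any distortion apply to the point x, -y, -z); pixel columns grow to the right and rows downward; lengths in m; the calibration is good to about 2 mm. A picture is of the moment at which its call begins.
- ctrl.hand_in(): hands the job in, once; it reports no verdict.
Trained networks look in the newest picture that a camera, given by its name, has taken for a name from the list of things; names that differ only in an ending like _2 or _b are one class to them, and where a whole thing is asked for, a point or a joint stands for the part that bears it (a point fixed in the world has none). Each returns a list of dicts, best first, with "conf" (0 to 1); they miss things now and then, are a little off and sometimes report something else, mostly with a low value. They report only what shows in the picture. A call takes as long as a camera call.
- models.boxes_of(camera, thing): "xy" ([column, row] in pixels, amid what is visible of it).
- models.spot_point(camera, thing): "xy" ([column, row] in pixels: a listed point, or the origin of a listed thing).
The state is a dict: "clock": time; "joint_positions": joint angles; "qvel": joint speeds; "joint_torque": joint torques, N m; "tool_pos": TCP position; "orientation": TCP orientation; "ft_force": force on the tool from outside, world axes, zero at the start; "torque": the same for the moment, N m; "grip_width": opening from 0.0 (shut) to 1.0 (fully open).
Only numpy, scipy, OpenCV 4.12 (cv2) and the standard library are available. Lean on these libraries where they do the work, as an engineer would, in place of code of your own. Each camera call takes 0.05 s, during which the arm holds its last target.

TASK

In this hardware stockroom each parts bin has its own tally counter on the same board. Another bag of cabinet knobs has just gone into the bin of round steel knobs: count it by swinging that counter's sprung lever all the way to its stop, then let it spring back home. Leave the lever of the other counter, by the bin of flat hinges, alone.

Things in the scene. Friction and masses are not known exactly. Their poses are not given: they have to be found in the camera images.
- knob_station: Fixed plywood board with the bin of round steel knobs and, on its +x side, that bin's grey counter (100 x 110 mm in x, y; flat top 65 mm above the table). Origin: on the table under the counter's centre, z up. Lever pivot: upright, at x -30, y 0 mm. Bin: 190 x 120 mm, centred at x -155, top 97 mm high. The twin board with the hinge bin stands to one side, origin at least 340 mm off.
- knob_post (a point): Upright black round post, 16 mm thick, 77 to 120 mm above the table, at the end of the knob counter's lever, 70 mm from the pivot. This point: on its axis, 100 mm above the table. At rest at board x 26, y +42 mm; at the stop x 26, y -42 mm. The lever is a flat steel bar 14 mm wide, 70 to 77 mm above the table; only the post stands higher on the counter.
- knob_lever (a joint): Angle of the knob counter's lever: 0 at rest, 1.30 rad at its stop. It grows as the lever swings level, clockwise seen from above: the post goes from the board's +y side through +x to its -y side. A spring pulls it home with about 2 N at the post at rest, 4.5 N at the stop.
- hinge_lever (a joint): Angle of the identical lever on the identical counter by the bin of flat hinges: 0 at rest. To be left alone.

How it is judged (in metres and radians):
On the way:
1. the knob counter's lever is swung to its stop (within 0.2 rad) (value of joint knob_lever above 1.1 rad), for 0.05 s.
At the end, for the whole second after the job is handed in: After having been at its stop, the knob counter's lever is back at rest (within 0.15 rad of home, not moving), and the hinge counter's lever is at home too (within 0.15 rad) (value of joint each of knob_lever, hinge_lever below 0.15 rad and velocity of joint knob_lever below 0.1 rad/s); the robot touches nothing.
It fails at once if the hinge counter's lever is moved by more than 0.3 rad (value of joint hinge_lever above 0.3 rad).
It also fails if it takes over 32 s, if anything falls off the work surface, if the arm or the gripper's body presses on something with over 40 N, if the wrist force passes 120 N, or if a joint passes its speed limit or range.

## Working session

There is one attempt and no reset: what is moved stays moved. The work goes in short steps, Python scripts to look and compute and a tool call to move; the robot and the scene stay as the last step left them, time stands still between calls to the robot, and variables do not carry over. Pictures are saved under pics/ and viewed, and the job is handed in when it is done.

Besides the shell and the picture viewer there is one more tool, called after "Request:" by a JSON object that holds its "name" and its "arguments", one argument or row to a line. move_arm: Moves the arm, as the interface text tells. Its arguments: {"type":"object","properties":{"rows":{"type":"array","items":{"type":"array","items":{"type":"number"}}}},"required":["rows"]}

```bash
mkdir -p pics
cat > h.py <<'E'
import numpy as np, cv2
from workcell import ctrl, viewer, models
def ray(s,uv):
    K=np.array(s["K"]);k1=float(s["k1"])
    p=cv2.undistortPoints(np.array([[uv]],float),K,np.array([k1,0,0,0.]))[0,0]
    T=np.array(s["world_from_camera"])
    return T[:3,3],T[:3,:3]@np.array([p[0],-p[1],-1])
def atz(s,uv,z):
    o,d=ray(s,uv); return o+d*(z-o[2])/d[2]
def atdepth(s,uv):
    o,d=ray(s,uv); z=s["depth"][int(round(uv[1])),int(round(uv[0]))]; return o+d*z
E
python3 - <<'E'
from h import *
np.set_printoptions(precision=4,suppress=True)
for c in("top","side"):
    s=viewer.snapshot(c)
    cv2.imwrite(f"pics/{c}0.png",s["color"][:,:,::-1])
    for t,z in(("knob_post",.1),("knob_station",0)):
        for r in models.spot_point(c,t): print(c,t,r,atz(s,r["xy"],z),atdepth(s,r["xy"]))
        for r in models.boxes_of(c,t): print(c,"box",t,r)
st=ctrl.state();print(st["clock"],st["tool_pos"],st["orientation"],st["ft_force"])
E
```

```text
top box knob_post {'xy': [356.4, 214.0], 'conf': 0.8}
top knob_station {'xy': [358.0, 219.8], 'conf': 0.72} [ 0.5086 -0.2572  0.    ] [ 0.5028 -0.2402  0.0784]
top box knob_station {'xy': [349.9, 262.1], 'conf': 0.79}
side knob_post {'xy': [276.4, 281.3], 'conf': 0.71} [ 0.5466 -0.2231  0.1   ] [ 0.5449 -0.2301  0.1115]
side box knob_post {'xy': [263.0, 292.9], 'conf': 0.61}
side knob_station {'xy': [253.3, 330.6], 'conf': 0.9} [ 0.5082 -0.2556  0.    ] [ 0.5034 -0.2869  0.0648]
side box knob_station {'xy': [193.8, 317.1], 'conf': 0.81}
0.5 [ 0.1946 -0.4876  0.3039] [[-0.      0.9287  0.3707]
 [ 0.      0.3707 -0.9287]
 [-1.     -0.     -0.0001]] [-0.5137 -0.5753 -0.2159]
```

View pics/top0.png

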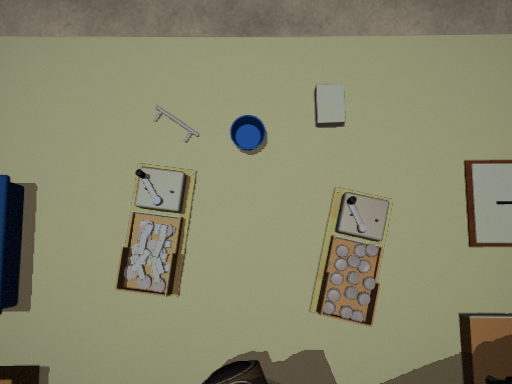

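View pics/side0.png

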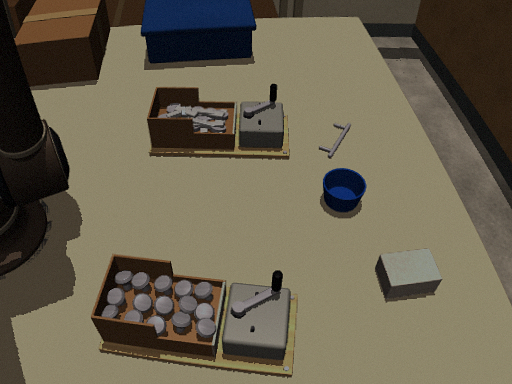

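Run:
```python
from h import *
np.set_printoptions(precision=4,suppress=True)
s=viewer.snapshot("top")
c=s["color"][180:335,300:400,::-1]
cv2.imwrite("pics/z1.png",cv2.resize(c[:80],None,fx=7,fy=7,interpolation=cv2.INTER_CUBIC))
H,W=s["depth"].shape
def cloud(s,r0,r1,c0,c1):
    return np.array([[atdepth(s,(c,r)) for c in range(c0,c1)] for r in range(r0,r1)]).reshape(-1,3)
P=cloud(s,180,335,300,400)
m=abs(P[:,2]-.065)<.0035
m&=P[:,0]>.44
def fit(m,n):
    q=P[m][:,:2].astype(np.float32); r=cv2.minAreaRect(q); print(n,m.sum(),r, q.mean(0))
fit(m,"counter")
b=abs(P[:,2]-.097)<.004; fit(b&(P[:,0]<.47),"bin")
p=(P[:,2]>.105); fit(p,"post"); print(np.median(P[p],0))
l=abs(P[:,2]-.077)<.004; fit(l&(P[:,0]>.46),"lever")
s=viewer.snapshot("side")
P=cloud(s,260,370,215,310)
p=(P[:,2]>.085)&(P[:,0]>.5)&(P[:,2]<.125); fit(p,"post side");
m=(abs(P[:,2]-.065)<.0035)&(P[:,0]>.44); fit(m,"counter side")
s0=s["color"][255:375,215:310,::-1]
cv2.imwrite("pics/z2.png",cv2.resize(s0,None,fx=5,fy=5,interpolation=cv2.INTER_CUBIC))
```

```text
counter 1358 ((0.49701976776123047, -0.25045230984687805), (0.11250394582748413, 0.13498254120349884), 76.84483337402344) [ 0.5104 -0.2588]
bin 279 ((0.31849485635757446, -0.21224521100521088), (0.12095961719751358, 0.10095055401325226), 77.11125946044922) [ 0.3022 -0.2109]
post 98 ((0.4875478148460388, -0.10586804151535034), (0.014532695524394512, 0.27522027492523193), 27.71736717224121) [ 0.4758 -0.0919]
[0.4171 0.0126 1.2422]
lever 181 ((0.5073139071464539, -0.24075311422348022), (0.08503270894289017, 0.04835563153028488), 56.92640686035156) [ 0.5091 -0.2403]
post side 181 ((0.5468847751617432, -0.2226555496454239), (0.015310777351260185, 0.015309715643525124), 49.21685791015625) [ 0.5462 -0.2253]
counter side 3172 ((0.5059677958488464, -0.25689709186553955), (0.11014141142368317, 0.11222950369119644), 77.13516998291016) [ 0.5123 -0.2647]
```

View pics/z1.png

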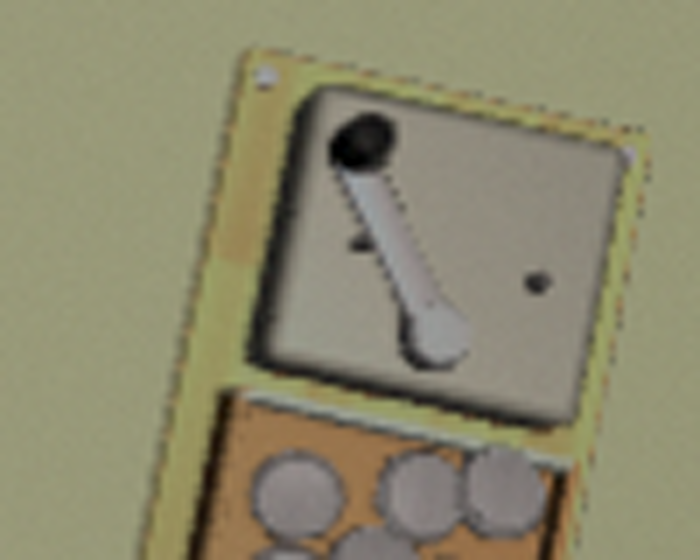

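View pics/z2.png

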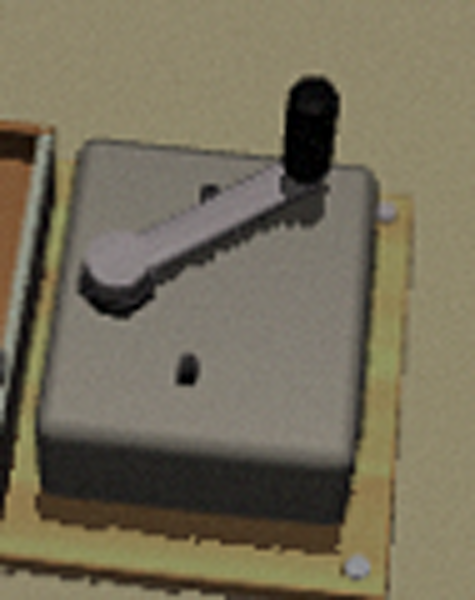

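The top view shows the knob bin at about (350,280), its counter at (363,216), the post at (351,200) and the pivot at (362,229). The hinge board is on the left, around (160,190). The side view agrees, with the knob post at (276,281).

Board yaw is about -12.9° and the post is near (0.5455, -0.2225). I'll straddle the post with the jaws along board y and push with the +y finger. The half-turned yaw keeps joint 6 in range.

Request:
{"name": "move_arm", "arguments": {
  "rows": [
    [0, 21, -6, -0.127, -1],
    [0, 42, -12, -0.254, -1],
    [0, 64, -17, -0.38, -1],
    [0, 85, -23, -0.507, -1],
    [0, 106, -29, -0.634, -1],
    [0, 127, -35, -0.76, -1],
    [0, 148, -41, -0.888, -1],
    [0, 170, -46, -1.014, -1],
    [0, 191, -52, -1.14, -1],
    [0, 212, -58, -1.268, -1],
    [0, 233, -64, -1.395, -1],
    [0, 254, -70, -1.52, -1],
    [0, 276, -75, -1.648, -1],
    [0, 297, -81, -1.775, -1],
    [0, 318, -87, -1.9, -1],
    [0, 339, -93, -2.03, -1],
    [0, 360, -99, -2.155, -1],
    [0, 382, -104, -2.28, -1],
    [0, 403, -110, -2.41, -1],
    [0, 424, -116, -2.536, -1]
  ]
}}

```text
clock: 2.27
tool_pos: [0.5463, -0.2219, 0.3039]
orientation: [[0.0, -0.968, 0.253], [-0.0, 0.253, 0.968], [-1.0, -0.0, -0.0]]
ft_force: [0.3, 0.0, -0.3]
grip_width: 0.999
```

Run:
```python
from h import *
np.set_printoptions(precision=4,suppress=True)
st=ctrl.state();print(st)
s=viewer.snapshot("side");cv2.imwrite("pics/s2.png",s["color"][:,:,::-1])
for r in models.spot_point("side","knob_post"): print(r,atz(s,r["xy"],.1))
```

```text
{'clock': 2.2667, 'joint_positions': array([-22.1047,  14.3392,   6.404 ,  82.0619,  -0.0039,  -7.4629]), 'qvel': array([ 22.2831,  14.4539,  18.4185,   3.9374,  -0.0245, -62.9086]), 'joint_torque': array([ -1.868 , -53.429 ,  34.0024,  -0.058 ,   0.0414,   1.1708]), 'tool_pos': array([ 0.5463, -0.2219,  0.3039]), 'orientation': array([[ 0.    , -0.9675,  0.2528],
       [-0.0001,  0.2528,  0.9675],
       [-1.    , -0.    , -0.0001]]), 'ft_force': array([ 0.318 ,  0.0135, -0.2845]), 'torque': array([-0.0595, -0.0316,  0.0276]), 'grip_width': 0.9986521777500827}
{'xy': [276.7, 280.7], 'conf': 0.62} [ 0.5472 -0.222   0.1   ]
```

View pics/s2.png

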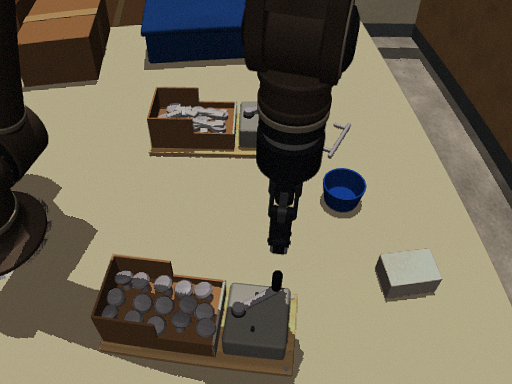

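The post at (277,281) hasn't moved, and the gripper hangs above it with the jaws along board y. Next I descend around it, then half close.

Request:
{"name": "move_arm", "arguments": {
  "rows": [
    [0, 0, 0, 0, -1],
    [20, 0, 0, 0, -1],
    [45, 0, 0, 0, -1],
    [70, 0, 0, 0, -1],
    [95, 0, 0, 0, -1],
    [120, 0, 0, 0, -1],
    [138, 0, 0, 0, -1],
    [142, 0, 0, 0, -1],
    [142, 0, 0, 0, -1],
    [142, 0, 0, 0, 0],
    [142, 0, 0, 0, 0],
    [142, 0, 0, 0, 0],
    [142, 0, 0, 0, 0],
    [142, 0, 0, 0, 0]
  ]
}}

```text
clock: 3.53
tool_pos: [0.5477, -0.221, 0.1621]
orientation: [[0.001, -0.967, 0.254], [0.0, 0.254, 0.967], [-1.0, -0.001, 0.0]]
ft_force: [-0.3, -0.7, -0.3]
grip_width: 0.501
```

Run:
```python
from h import *
np.set_printoptions(precision=4,suppress=True)
st=ctrl.state();print(st["clock"],st["tool_pos"],st["grip_width"],st["ft_force"],st["qvel"])
s=viewer.snapshot("side");cv2.imwrite("pics/s3.png",cv2.resize(s["color"][200:370,180:360,::-1],None,fx=3.5,fy=3.5,interpolation=cv2.INTER_CUBIC))
```

```text
3.5333 [ 0.5477 -0.221   0.1621] 0.5007717609170476 [-0.344  -0.7028 -0.3252] [ 0.0974  0.1631 -0.2366 -0.0676  0.0016 -0.0497]
```

View pics/s3.png

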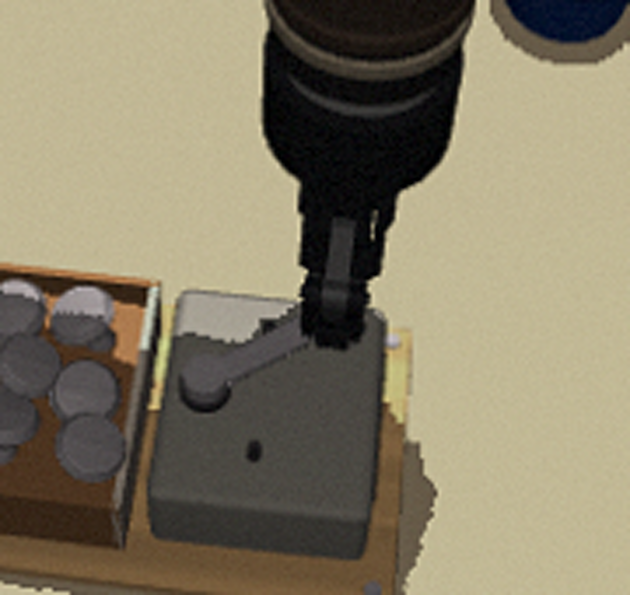

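The post sits between the jaws with no contact. I'll push it most of the way along the arc first, then check.

Request:
{"name": "move_arm", "arguments": {
  "rows": [
    [0, 0, -7, 0, 0],
    [0, 0, -14, 0, 0],
    [0, -4, -20, 0, 0],
    [0, -7, -26, 0, 0],
    [0, -10, -33, 0, 0],
    [0, -12, -41, 0, 0],
    [0, -13, -48, 0, 0],
    [0, -14, -55, 0, 0],
    [0, -13, -62, 0, 0],
    [0, -12, -69, 0, 0],
    [0, -11, -75, 0, 0],
    [0, -10, -80, 0, 0],
    [0, -10, -80, 0, 0],
    [0, -10, -80, 0, 0]
  ]
}}

```text
clock: 4.75
tool_pos: [0.5369, -0.3011, 0.162]
orientation: [[0.001, -0.967, 0.254], [0.001, 0.254, 0.967], [-1.0, -0.001, 0.001]]
ft_force: [3.5, 2.5, 0.6]
grip_width: 0.501
```

Run:
```python
from h import *
np.set_printoptions(precision=4,suppress=True)
st=ctrl.state();print(st["clock"],st["tool_pos"],st["grip_width"],st["ft_force"])
s=viewer.snapshot("side");cv2.imwrite("pics/s4.png",cv2.resize(s["color"][200:370,180:360,::-1],None,fx=3.5,fy=3.5,interpolation=cv2.INTER_CUBIC))
s=viewer.snapshot("top");cv2.imwrite("pics/t4.png",cv2.resize(s["color"][150:300,280:430,::-1],None,fx=4,fy=4,interpolation=cv2.INTER_CUBIC))
```

```text
4.75 [ 0.5369 -0.3011  0.162 ] 0.5010620400099525 [3.5417 2.4723 0.6138]
```

View pics/s4.png

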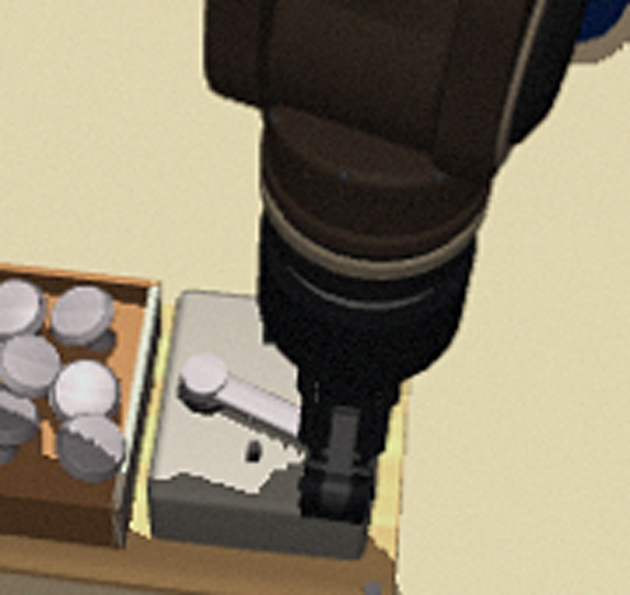

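View pics/t4.png

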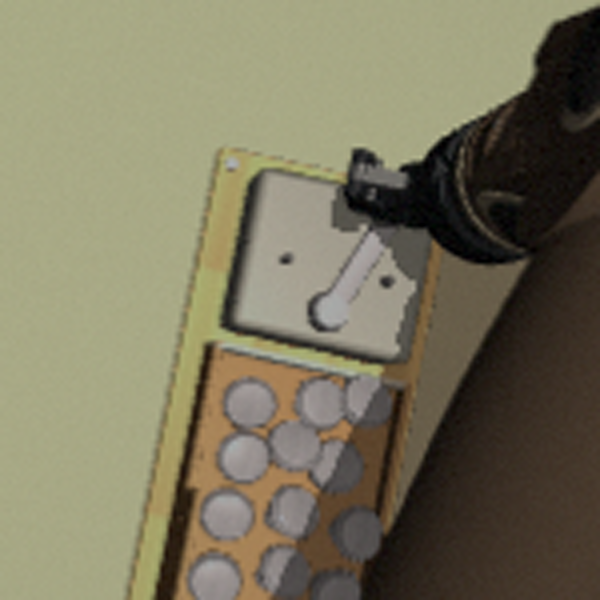

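The lever has swung about 58° (1.0 rad), as planned, with about 4 N on the tool. I'll continue to the stop in small steps.

Request:
{"name": "move_arm", "arguments": {
  "rows": [
    [0, 3, -5, 0, 0],
    [0, 5, -9, 0, 0],
    [0, 7, -13, 0, 0],
    [0, 9, -16, 0, 0],
    [0, 9, -17, 0, 0],
    [0, 9, -17, 0, 0],
    [0, 9, -17, 0, 0]
  ]
}}

```text
clock: 5.43
tool_pos: [0.5237, -0.3146, 0.1618]
orientation: [[0.001, -0.967, 0.254], [0.001, 0.254, 0.967], [-1.0, -0.0, 0.001]]
ft_force: [2.0, 5.2, 1.0]
grip_width: 0.5
```

Run:
```python
from h import *
np.set_printoptions(precision=4,suppress=True)
st=ctrl.state();print(st["clock"],st["tool_pos"],st["grip_width"],st["ft_force"])
s=viewer.snapshot("top");cv2.imwrite("pics/t5.png",cv2.resize(s["color"][180:250,320:400,::-1],None,fx=8,fy=8,interpolation=cv2.INTER_CUBIC))
```

```text
5.4333 [ 0.5237 -0.3146  0.1618] 0.49991476231468984 [2.0115 5.2235 1.0389]
```

View pics/t5.png

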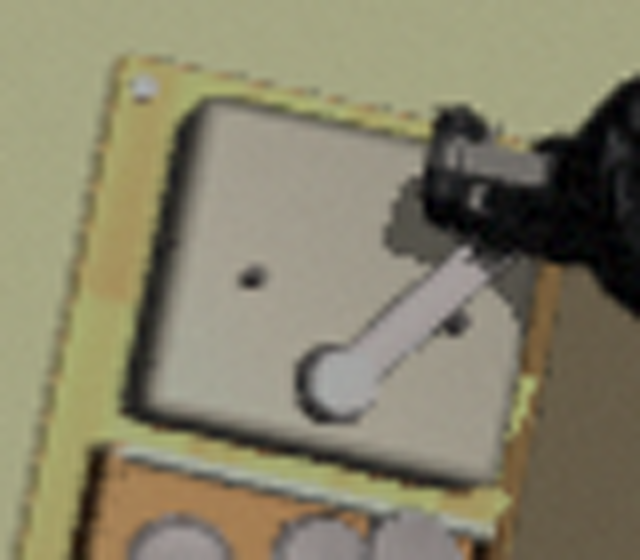

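The lever is at about 46° to the right of world x in the picture, roughly 1.22 rad. I'll go a few mm further so the force shows the stop.

Request:
{"name": "move_arm", "arguments": {
  "rows": [
    [0, 1, -2, 0, 0],
    [0, 1, -3, 0, 0],
    [0, 2, -4, 0, 0],
    [0, 2, -4, 0, 0]
  ]
}}

```text
clock: 5.82
tool_pos: [0.5222, -0.3162, 0.1617]
orientation: [[0.004, -0.968, 0.252], [0.005, 0.252, 0.968], [-1.0, -0.002, 0.006]]
ft_force: [7.4, 11.0, -0.7]
grip_width: 0.498
```

Run:
```python
from h import *
np.set_printoptions(precision=4,suppress=True)
st=ctrl.state();print(st["clock"],st["tool_pos"],st["grip_width"],st["ft_force"])
s=viewer.snapshot("top");cv2.imwrite("pics/t6.png",cv2.resize(s["color"][180:250,320:400,::-1],None,fx=8,fy=8,interpolation=cv2.INTER_CUBIC))
```

```text
5.8167 [ 0.5222 -0.3162  0.1617] 0.4980844866831005 [ 7.4079 10.9589 -0.6594]
```

View pics/t6.png

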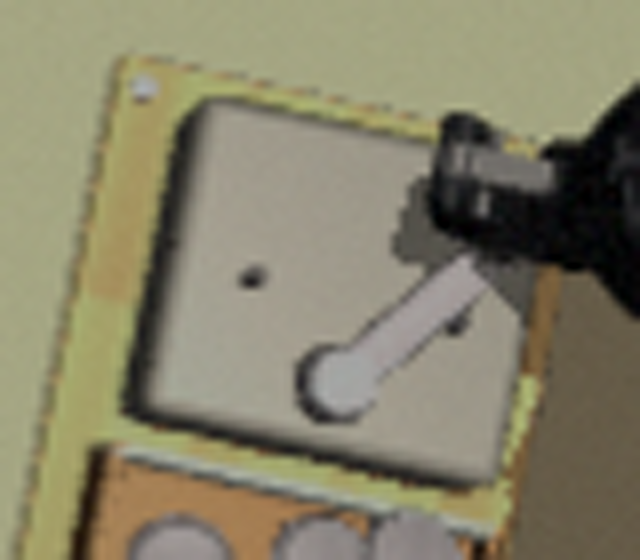

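Force rose to 13 N and the tool stalled 2 mm short, so the lever is at its stop. Now I bring it home along the same arc, letting the spring return it against the finger.

Request:
{"name": "move_arm", "arguments": {
  "rows": [
    [0, -3, 7, 0, 0],
    [0, -6, 13, 0, 0],
    [0, -9, 19, 0, 0],
    [0, -11, 25, 0, 0],
    [0, -13, 32, 0, 0],
    [0, -14, 39, 0, 0],
    [0, -14, 46, 0, 0],
    [0, -14, 53, 0, 0],
    [0, -12, 60, 0, 0],
    [0, -10, 67, 0, 0],
    [0, -7, 74, 0, 0],
    [0, -4, 80, 0, 0],
    [0, -1, 86, 0, 0],
    [0, 0, 92, 0, 0],
    [0, 0, 98, 0, 0],
    [0, 0, 98, 0, 0],
    [0, 0, 98, 0, 0]
  ]
}}

```text
clock: 7.28
tool_pos: [0.5472, -0.2213, 0.1625]
orientation: [[0.004, -0.968, 0.251], [0.005, 0.251, 0.968], [-1.0, -0.003, 0.005]]
ft_force: [1.3, -1.3, -0.4]
grip_width: 0.5
```

Run:
```python
from h import *
np.set_printoptions(precision=4,suppress=True)
st=ctrl.state();print(st["clock"],st["tool_pos"],st["grip_width"],st["ft_force"])
s=viewer.snapshot("top");cv2.imwrite("pics/t7.png",cv2.resize(s["color"][180:250,320:400,::-1],None,fx=8,fy=8,interpolation=cv2.INTER_CUBIC))
```

```text
7.2833 [ 0.5472 -0.2213  0.1625] 0.500393452591863 [ 1.329  -1.2937 -0.4402]
```

View pics/t7.png

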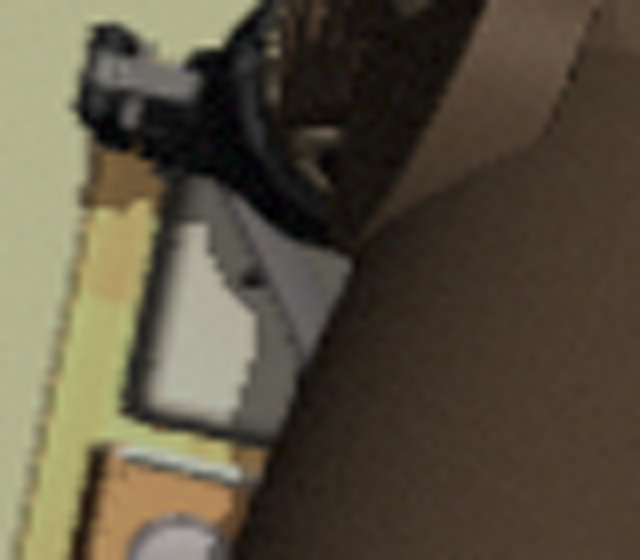

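The lever bar is back in its rest direction. I'll open the jaws and rise straight up.

Request:
{"name": "move_arm", "arguments": {
  "rows": [
    [0, 0, 0, 0, -1],
    [0, 0, 0, 0, -1],
    [0, 0, 0, 0, -1],
    [-10, 0, 0, 0, -1],
    [-30, 0, 0, 0, -1],
    [-60, 0, 0, 0, -1],
    [-90, 0, 0, 0, -1],
    [-120, 0, 0, 0, -1],
    [-140, 0, 0, 0, -1],
    [-140, 0, 0, 0, -1],
    [-140, 0, 0, 0, -1],
    [-140, 0, 0, 0, -1]
  ]
}}

```text
clock: 8.33
tool_pos: [0.5464, -0.2222, 0.3021]
orientation: [[0.004, -0.968, 0.252], [0.005, 0.252, 0.968], [-1.0, -0.002, 0.006]]
ft_force: [0.5, 0.3, -0.2]
grip_width: 0.999
```

Run:
```python
from h import *
np.set_printoptions(precision=4,suppress=True)
st=ctrl.state();print(st["clock"],st["tool_pos"],st["grip_width"],st["ft_force"],st["qvel"])
s=viewer.snapshot("side");cv2.imwrite("pics/s8.png",s["color"][:,:,::-1])
for r in models.spot_point("side","knob_post"): print(r,atz(s,r["xy"],.1))
```

```text
8.3333 [ 0.5464 -0.2222  0.3021] 0.9986612862053192 [ 0.528   0.2605 -0.2238] [ 0.166   0.6649 -1.5617 -0.1571  0.0537 -0.0125]
```

View pics/s8.png

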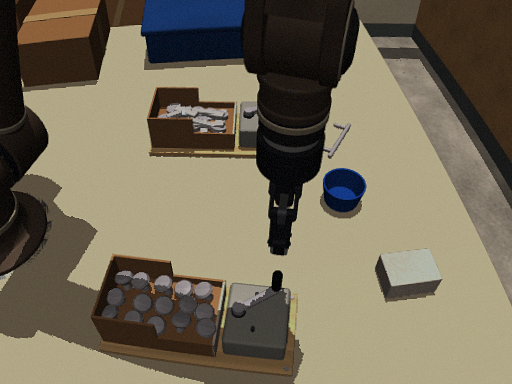

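The knob post is back at (277,281), the same as before the push, and the gripper is clear above it. The hinge counter shows no disturbance. Handing in.

```bash
python3 -c "
from h import *
print(ctrl.hand_in())"
```

```text
the job is handed in; nothing more can be done
None
```

I swung the knob counter's lever to its stop, brought it back home and handed the job in at about 8.4 s of the 32 s allowed. No verdict was reported.

- **At the stop:** I pushed the post round with one finger of the half-open gripper. The force rose from about 5.5 N to 13 N and the tool stopped about 2 mm short of its target. The top picture puts the lever at about 1.2 rad or slightly more, above the 1.1 rad needed.
- **Back home:** The spring brought the lever back against the finger. In the last side picture, by eye, the post is at pixel (277, 281), where it was before the push. The detector returned nothing for the post in that last picture, so there is no second measurement of it.
- **Robot clear:** The gripper is open about 14 cm above where it worked. The force reads about 0.6 N, which is sensor noise.
- **Hinge counter:** The arm never came near it and that board looks unchanged. The arm partly hides that counter in the last picture, so I could not check its lever directly.

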